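Shut the drying cabinet and hold up the wooden egg in tongs for spraying

TASK

The egg is about to be sprayed: first push the drying cabinet's door fully shut, past its catch, so that no spray drifts in. Then take the tongs, close them on the wooden egg (not the ball) and lift it off its block, well clear, about 12 cm up, and finish holding it there in the tongs, still, ready to be sprayed. Never touch the egg with the gripper itself, and leave the ball and the other things where they stand.

Things in the scene. Friction and masses are not known exactly. Their poses are not given: they have to be found in the camera images.
- drying_door (a joint): door of the drying cabinet: opening angle, rad; 0 = shut and seated, grows as the free edge swings out. It swings with little friction. A sprung ball catch at the top of the free edge must be overcome in the last 0.08 rad (about 4 N, 150 mm from the hinge), snaps over at about 0.03 rad and then draws the door to 0; short of the catch it stays ajar.
- drying_cabinet: grey metal box 200 x 200 mm, 160 mm tall, fixed; origin: centre of its underside. Its front (door side) faces its own -x; the vertical hinge line is at its own (-0.112, -0.100), the free edge at +y when shut. Door: flat panel 200 mm wide, 12 mm thick, 17 to 158 mm above the table, outer face through the hinge line; opening carries the free edge to the cabinet's -x.
- door_push (a point): point on the door's outer face at its top edge (158 mm above the table), 150 mm from the hinge line; the face is bare down to 60 mm above the table (below that is a 24 mm deep knob, 170 mm from the hinge); its x axis points into the door (closing direction), its y axis from the hinge to the free edge
- tongs: steel spring tongs, 100 g, lying on their side with the arms spreading level: 230 mm long, 24 mm tall, relaxed about 85 mm wide at the tips. Origin: underside, midway between the two grip faces; own x points to the tips, z up. Hinge end at x = -0.09 to -0.114. Gripped across (along own y) at the origin they are near their balance point.
- tongs_tips (a point): midway between the tips, at mid height: 100 mm ahead of the tongs' origin along x, 12 mm above its underside; axes as the tongs. The tips are hollowed plates 24 mm tall, x = 0.085 to 0.116 from the origin, 64 mm apart at the narrowest when relaxed; they close twice as fast as the grip faces (grip at 50 mm: tips about 52 mm apart).
- tongs_grip (a point): midway between the grip faces, 12 mm above the tongs' underside (origin of the tongs + 12 mm up). The faces are upright flats 60 mm long, 24 mm tall, 56 mm over their outsides when relaxed. A spring pushes them apart, about 8 N each at first, 11 N at 38 mm, where the tips meet a 36 mm item; at 47 mm they are parallel. Squeezed to 50 mm the tongs can be lifted and carried.
- tongs_left (a joint): closing angle of one tongs arm (the other follows), rad: 0 = relaxed, about 0.1 = tips on an item 36 mm wide, 0.17 = shut
- egg: plain wooden egg, point up, 50 mm tall, 36 mm wide at its widest (21 mm above its underside), with a flat foot 18 mm across; 25 to 50 g; origin: centre of its underside. It stands loose on a white plaster block
- egg_middle (a point): middle of the egg at its widest, 21 mm above its underside
- egg_block: white plaster block under the egg: fixed disc 56 mm across, 20 mm tall; origin: centre of its underside on the table
- ball: plain wooden ball of the same wood, 36 mm wide and 36 mm tall with a flat foot, on another white plaster block: not the one wanted; origin: centre of its underside
- ball_block: white plaster block under the ball, same as the egg's
- spray_can: spray can, upright, 44 mm across, 125 mm tall; bystander; origin: centre of its underside
- spray_can_tall: taller spray can, upright, 44 mm across, 150 mm tall; bystander; origin: centre of its underside
- glue_bottle: white glue bottle, upright, 38 mm across, 105 mm tall; bystander; origin: centre of its underside
- paint_jar: small glass jar with black lid, 46 mm across, 50 mm tall; bystander; origin: centre of its underside
- brush_mug: white mug of brushes, 80 mm across (handle to 67 mm from its axis at its +y side), brushes up to 175 mm high; bystander; origin: centre of its underside
- blue_cup: blue cup, 72 mm across, 85 mm tall; bystander; origin: centre of its underside
- paint_tube: aluminium paint tube lying on the table, about 95 mm long (its x axis), 30 mm wide, 18 mm high; bystander; origin: centre of its underside
There are look-alikes about, which are no part of the job. Leave any orange look-alike of the tongs alone.

How it is judged:
By the outcome, as a careful person would: the job done as asked, in the order asked, and still so for the second after the job is handed in, while the arm keeps its last pose, push and grip.
It also fails if it takes over 64 s, if anything falls off the work surface, if the arm or the gripper's body presses on something with over 40 N, if the wrist force passes 120 N, or if a joint passes its speed limit or range.

ROBOT

A 7-joint arm with a two-finger parallel gripper is mounted at the origin on the work surface. World frame = base frame: x ahead of the robot, y to its left, z up, the work surface at z = 0. Lengths are in m, angles in rad, forces in N, time in s.
With the tool pointing down it reaches from about 0.35 to 0.9 m from the base axis. Payload 8.1 kg.
Tool frame: the origin (TCP) lies on the centre line of the jaws, within the pads' length; the fingertips stand 22 mm ahead of it and the grasp point (between the pads) lies 3 mm ahead of it; z points along the fingers, y is the direction in which the jaws open and shut (so a half turn about z gives the same grasp; the last joint's range is limited). The gripper opens to 92 mm and grips with 3 to 60 N. Pads are 19 mm wide; open, the fingers measure 130 mm over their backs; the gripper's body (75 mm by 190 mm) begins 47 mm behind the grasp point.
Start: joints at [-1.241, 0.434, 0.025, 1.573, -0.012, 1.134, -0.075], TCP at [0.262, 0.567, 0.249] pointing down, gripper open.
Joint ranges: [-2.62, 2.62], [-0.44, 2.09], [-1.27, 1.32], [0.08, 2.57], [-1.32, 4.46], [0.12, 2], [-2.74, 2.74]. Speed limits (rad/s): [2.22, 2.22, 3.01, 3.01, 3.14, 3.14, 3.14].

INTERFACE

Orientations are given as a rotation vector (axis times angle).
In Python, from cell import arm gives the robot as it stands.
- The arm moves only by the shell command python3 -m pendant 'ROWS' [FORCE]. ROWS is JSON, a list that holds one entry, the list of rows, each a list of 7 numbers: the shift along the tool's x, y, z in units of 0.04 m (1.0 is 0.04 m), then the turn, a rotation vector about the tool's x, y, z in units of 0.08 rad (1.0 is 0.08 rad), then the closure, from 0 (fully open) to 1 (shut). In form: [[[tx, ty, tz, ax, ay, az, fingers], ...]]. A call has 1 to 20 rows; each row shifts and turns the commanded pose from where the row before left it, along the tool's axes as they then stand; what a row does not reach is not made up. A row lasts 1/12 s, in which the tool goes at most 41.7 mm and 7.16 degrees, less where a joint would pass 70% of its speed; a pose out of reach is approached as far as the arm can. A call with a number of a shift or a turn outside -1 to 1 is refused whole. A call with a gripper value outside its range is refused whole. The fingers move at their own pace and stop on an object; FORCE is the grip in N (left out, the last holds). Time passes only in rows, so rows that do not move let the fingers close. It gives the time, the measured TCP pose, the force and the opening at its end, in the units of the state.
- arm.observe(): the state, without advancing time (a new reading comes with each control period).
- arm.get_image(name): name is "side" or "top" or "wrist"; returns a dict with "img" (480x640x3 uint8, red, green, blue), "z_map" (480x640 float32, m along the optical axis (not along the pixel's ray), 0 where there is no reading), "K" (3x3 intrinsics, pixels), "R" (3x3) and "t" (3): a world point X has camera coordinates R X + t. Camera axes: x right, y down, z forward; pixel columns grow to the right and rows downward; lengths in m; the calibration is good to about 2 mm. A picture is of the moment at which its call begins.
- arm.sign_off(): hands the job in, once; it reports no verdict.
The state is a dict: "clock": time; "joints": joint angles; "dq": joint speeds; "joint_efforts": joint torques, N m; "position": TCP position; "ee_rot": TCP orientation; "force": force on the tool from outside, world axes, zero at the start; "ft_torque": the same for the moment, N m; "width": opening from 0.0 (shut) to 1.0 (fully open).
Only numpy, scipy, OpenCV 4.12 (cv2) and the standard library are available. Lean on these libraries where they do the work, as an engineer would, in place of code of your own. Each camera call takes 0.05 s, during which the arm holds its last target.

## Working session

There is one attempt and no reset: what is moved stays moved. The work goes in short steps, Python scripts to look and compute and a shell command to move; the robot and the scene stay as the last step left them, time stands still between calls to the robot, and variables do not carry over. Pictures are saved under pics/ and viewed, and the job is handed in when it is done.

```bash
ls; mkdir -p pics
python3 - <<'E'
from cell import arm
import cv2
print(arm.observe())
for n in ["top","side","wrist"]:
    d=arm.get_image(n); cv2.imwrite(f"pics/{n}0.png",d["img"][:,:,::-1]); print(n,d["K"],d["R"],d["t"])
E
```

```text
pics
{'clock': 0.0, 'joints': array([-1.24057868,  0.43524612,  0.02497932,  1.57412263, -0.0116131 ,
        1.13401073, -0.07511781]), 'dq': array([ 7.30505551e-04,  1.02955599e-03, -6.58466974e-04, -7.00967409e-05,
        8.92214048e-04,  1.42047026e-03,  9.02157090e-04]), 'joint_efforts': array([ 3.04281617e-03, -6.67850375e+01,  9.87090357e-01, -3.14467156e+01,
       -6.02976093e-02,  4.27310925e-02,  1.58692537e-04]), 'position': array([0.2619859 , 0.56689299, 0.24792077]), 'ee_rot': array([-6.74679905e-01, -3.06807020e+00,  2.55631520e-03]), 'force': array([0.3908232 , 0.19861589, 0.05088466]), 'ft_torque': array([ 0.01321918,  0.00622298, -0.03193915]), 'width': 1.0007742967141011}
top [[547.36192855   0.         315.21965226]
 [  0.         547.36192855 252.34757153]
 [  0.           0.           1.        ]] [[ 0.00882549 -0.99974102 -0.02097644]
 [-0.99616374 -0.00696364 -0.08723132]
 [ 0.08706265  0.02166582 -0.99596721]] [0.05443635 0.50592372 1.49810697]
side [[576.58126674   0.         327.08137609]
 [  0.         576.58126674 238.70551242]
 [  0.           0.           1.        ]] [[ 0.90942666 -0.41563723 -0.01374162]
 [-0.28509862 -0.59906686 -0.74822301]
 [ 0.30275719  0.68437167 -0.66330498]] [-0.42591048  0.25913402  1.33482123]
wrist [[350.45183483   0.         316.94759709]
 [  0.         350.45183483 241.25000424]
 [  0.           0.           1.        ]] [[ 4.19843127e-01  9.07596351e-01 -7.82955115e-04]
 [ 8.74806574e-01 -4.04444883e-01  2.66716693e-01]
 [ 2.41754435e-01 -1.12664105e-01 -9.63774659e-01]] [-0.62474911 -0.03295152  0.39025005]
```

View pics/top0.png

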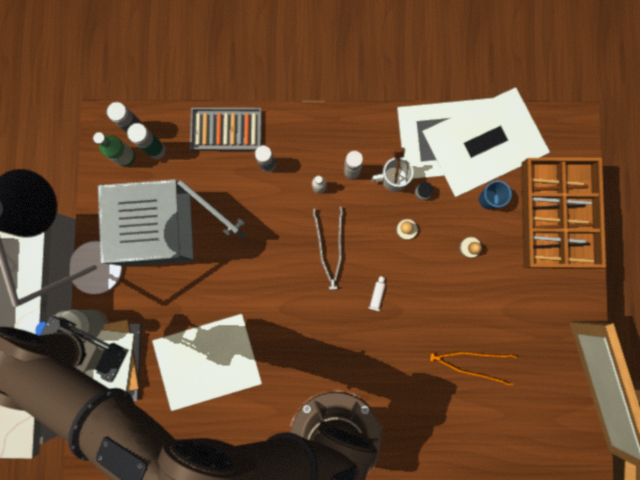

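View pics/side0.png

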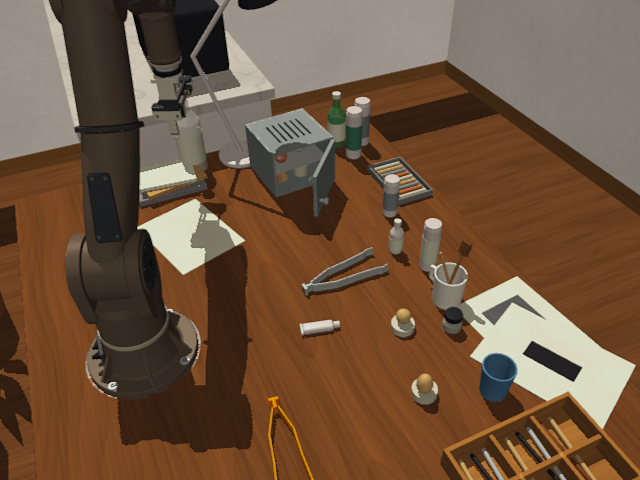

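View pics/wrist0.png

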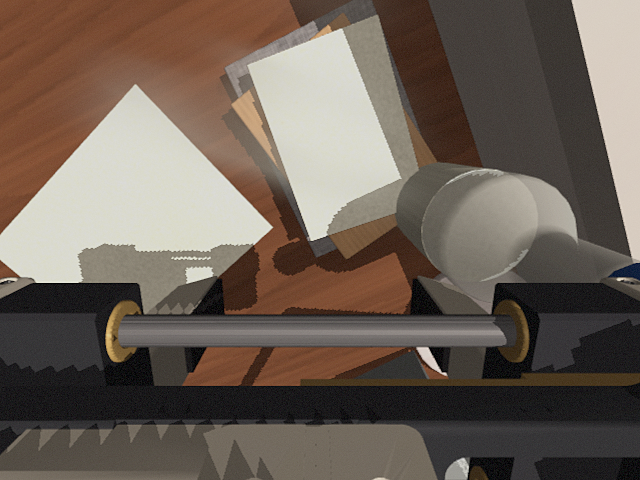

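The top view shows the cabinet at (145,222) with its door ajar from (180,183) to (235,230), and the steel tongs hinged at (332,286) with tips at (316,209) and (342,209). The orange look-alike is at (435,357). Egg or ball could be either (407,229) or (471,247), which are side-view (403,318) and (425,385), so I'll crop both.

```bash
cat > h.py <<'E'
import numpy as np, cv2
from cell import arm
def w(d,u,v,z=None):
    K,R,t=d["K"],np.array(d["R"]),np.array(d["t"])
    r=np.linalg.inv(K)@np.array([u,v,1.])
    if z is None: return R.T@(r*d["z_map"][int(round(v)),int(round(u))]-t)
    c=-R.T@t; k=R.T@r
    return c+k*(z-c[2])/k[2]
def pts(d):
    K,R,t=d["K"],np.array(d["R"]),np.array(d["t"])
    v,u=np.mgrid[:480,:640]; Z=d["z_map"]
    P=np.stack([(u-K[0,2])/K[0,0]*Z,(v-K[1,2])/K[1,1]*Z,Z],-1)
    P=(P-t)@R; P[Z==0]=np.nan
    return P
E
python3 - <<'E'
from h import *
s=arm.get_image("side");t=arm.get_image("top")
a=s["img"][290:350,370:450];b=s["img"][355:415,385:465]
c=t["img"][200:260,370:450];e=t["img"][220:280,430:510]
im=np.vstack([np.hstack([a,b]),np.hstack([c,e])])
cv2.imwrite("pics/crop1.png",cv2.resize(im,None,fx=5,fy=5,interpolation=2)[:,:,::-1])
f=t["img"][165:285,90:250];g=s["img"][100:220,230:390]
cv2.imwrite("pics/crop2.png",cv2.resize(np.hstack([f,g]),None,fx=2.5,fy=2.5,interpolation=2)[:,:,::-1])
P=pts(s);T=pts(t)
for n,Q,im,(u0,v0) in [("A",P,s,(403,318)),("B",P,s,(425,385))]:
    q=Q[v0-35:v0+35,u0-25:u0+25]; print(n,"side maxz",np.nanmax(q[...,2]))
for n,(u0,v0) in [("A",(407,229)),("B",(471,247))]:
    q=T[v0-15:v0+15,u0-15:u0+15].reshape(-1,3); print(n,"top maxz",np.nanmax(q[:,2]), q[q[:,2]>.03].mean(0), q[(q[:,2]>.012)].mean(0))
for u,v in [(180,183),(235,228),(145,222),(333,286),(316,211),(341,210),(323,250),(341,250)]: print(u,v,T[v,u])
E
```

```text
A side maxz 0.062330163164465685
B side maxz 0.0731277031418608
A top maxz 0.06129934181843441 [ 0.57338197 -0.19130289  0.05000288] [ 0.57117609 -0.19459183  0.03232724]
B top maxz 0.07502019205137948 [ 0.51756749 -0.37183279  0.05889076] [ 0.52143829 -0.36760994  0.03703219]
180 183 [0.67081728 0.40565067 0.15542202]
235 228 [0.55465973 0.26069871 0.15672016]
145 222 [0.56813669 0.49089495 0.16103972]
333 286 [0.41250753 0.00851144 0.02364521]
316 211 [0.62501279 0.0577187  0.00171287]
341 210 [ 0.62382181 -0.01242986  0.0284031 ]
323 250 [ 5.14266149e-01  3.70427851e-02 -7.48301979e-05]
341 250 [ 0.51477034 -0.01372608 -0.00174966]
```

View pics/crop1.png

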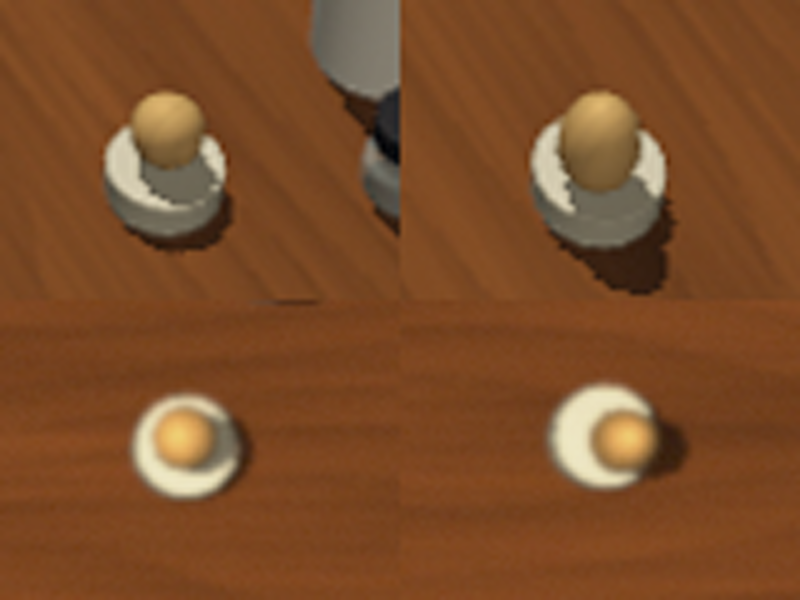

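View pics/crop2.png

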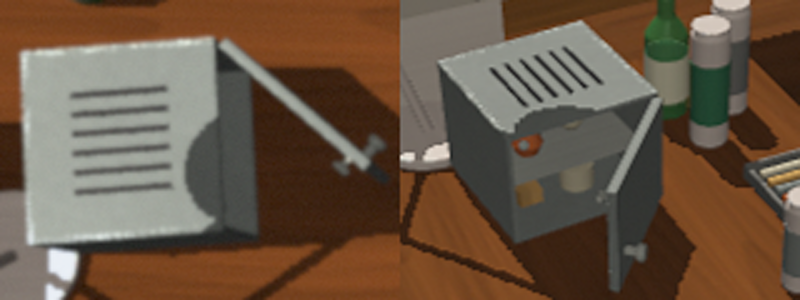

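The right-hand crop is egg-shaped and its top is at about 73 mm (70 expected). So the egg is at top (471,247) / side (425,385), and the ball is at top (407,229) with its top at about 61 mm. The egg stands off-centre on its block. In the crop the door hangs open about 50°. Next I'll measure the door, tongs, egg and bystanders.

Run:
```python
from h import *
t=arm.get_image("top");s=arm.get_image("side");T=pts(t);S=pts(s)
def box(T,u0,u1,v0,v1):
    m=np.zeros((480,640),bool); m[v0:v1,u0:u1]=1; return m
# cabinet roof
for n,X,bx in [("top",T,(90,250,165,285)),("side",S,(230,345,90,220))]:
    m=box(X,*bx)&(X[...,2]>.148)&(X[...,2]<.168)
    nl,lab,st,cen=cv2.connectedComponentsWithStats(m.astype(np.uint8))
    for i in range(1,nl):
        if st[i,4]<40: continue
        q=X[lab==i]; r=cv2.minAreaRect((q[:,:2]*1000).astype(np.float32))
        print(n,st[i],"z",q[:,2].mean().round(4),"rect",r,cv2.boxPoints(r).round().tolist())
# tongs
im=t["img"].astype(int); hsv=cv2.cvtColor(t["img"],cv2.COLOR_RGB2HSV)
m=box(T,305,352,200,295)&(hsv[...,1]<90)&(hsv[...,2]>60)
v,u=np.nonzero(m); print("tongs px",len(u))
q=np.array([w(t,a,b,.024) for a,b in zip(u,v)])
for lo in np.arange(.40,.66,.02):
    k=(q[:,0]>lo)&(q[:,0]<=lo+.02)
    if k.sum(): 
        y=np.sort(q[k,1]); print(round(lo+.01,3),k.sum(),y.min().round(4),y.max().round(4), "L",y[y>np.median([y.min(),y.max()])].mean().round(4),"R",y[y<=(y.min()+y.max())/2].mean().round(4))
print("x ext",q[:,0].min(),q[:,0].max())
vis=t["img"].copy(); vis[m]=[255,0,0]
cv2.imwrite("pics/tm.png",cv2.resize(np.hstack([vis[195:300,295:400],t["img"][195:300,295:400]]),None,fx=3.5,fy=3.5,interpolation=0)[:,:,::-1])
# objects
for n,(u,v) in dict(canL=(264,157),glue=(319,185),can2=(354,163),mug=(398,175),jar=(424,190),cup=(496,195),tube=(377,293),oran=(435,357)).items():
    q=T[v-12:v+12,u-12:u+12].reshape(-1,3); z=np.nanmax(q[:,2]); k=q[:,2]>z*.7
    print(n,q[k].mean(0).round(3),z.round(3))
```

```text
top [  99  180   82   83 6065] z 0.1597 rect ((571.2639770507812, 508.6566162109375), (201.35275268554688, 203.65440368652344), 4.720261573791504) [[463.0, 602.0], [479.0, 399.0], [680.0, 415.0], [663.0, 618.0]]
top [178 180  61  53 362] z 0.1578 rect ((611.1593627929688, 332.5263671875), (201.58877563476562, 11.986062049865723), 50.06844711303711) [[542.0, 259.0], [551.0, 251.0], [680.0, 406.0], [671.0, 414.0]]
side [230  93  46  15 210] z 0.1596 rect ((538.1265258789062, 738.7347412109375), (159.68582153320312, 25.24538230895996), 0.1273888647556305) [[458.0, 751.0], [458.0, 726.0], [618.0, 726.0], [618.0, 752.0]]
side [333 100   8   7  46] z 0.1581 rect ((779.0616455078125, 601.0563354492188), (23.70876121520996, 22.944732666015625), 64.48481750488281) [[764.0, 595.0], [784.0, 585.0], [795.0, 607.0], [774.0, 617.0]]
side [ 245  108   90   73 2710] z 0.1605 rect ((579.9865112304688, 433.8403015136719), (206.1175537109375, 366.9608459472656), 4.218038082122803) [[464.0, 609.0], [491.0, 243.0], [696.0, 258.0], [669.0, 624.0]]
tongs px 488
0.41 45 -0.0025 0.0195 L 0.014 R 0.0031
0.43 46 0.0003 0.0225 L 0.0175 R 0.0062
0.45 49 -0.0051 0.0309 L 0.025 R -0.0007
0.47 43 -0.0105 0.0394 L 0.0335 R -0.0062
0.49 40 -0.0132 0.0423 L 0.0396 R -0.01
0.51 41 -0.0131 0.0452 L 0.0425 R -0.0103
0.53 41 -0.013 0.0482 L 0.0453 R -0.0095
0.55 36 -0.0129 0.0511 L 0.0484 R -0.0087
0.57 40 -0.0128 0.0569 L 0.0524 R -0.01
0.59 42 -0.0127 0.0598 L 0.0558 R -0.0099
0.61 43 -0.0154 0.0656 L 0.0614 R -0.0116
0.63 22 -0.0153 0.0657 L 0.0632 R -0.0117
x ext 0.4041448503574036 0.6330232767118857
canL [0.755 0.195 0.121] 0.133
glue [0.691 0.049 0.098] 0.11
can2 [ 0.734 -0.042  0.144] 0.157
mug [ 0.71  -0.151  0.131] 0.154
jar [ 0.679 -0.244  0.049] 0.058
cup [ 0.661 -0.426  0.079] 0.093
tube [ 0.395 -0.115  0.021] 0.027
oran [ 0.221 -0.275  0.024] 0.028
```

View pics/tm.png

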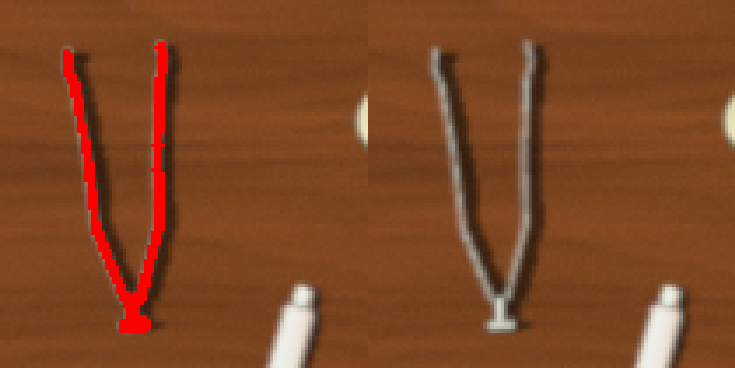

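The tongs mask (red, second picture) covers both arms and the hinge T at (332,288). The roof measures 201×204 mm at z 0.160, yaw about 4.7°. The hinge line is at (0.680, 0.405), and the door rectangle is 202×12 mm at z 0.158, both as specified, with an opening of about 0.79 rad. I'll close the fingers and go to the outer side of the door.

```bash
python3 -m pendant '[[[-0.7,-0.2,0,0,0,0,1],[-0.7,-0.2,0,0,0,0,1],[-0.7,-0.2,0,0,0,0,1],[-0.7,-0.2,0,0,0,0,1],[-0.7,-0.2,0,0,0,0,1],[-0.7,-0.2,0,0,0,0,1],[-0.7,-0.2,0,0,0,0,1],[-0.7,-0.2,0,0,0,0,1],[-0.7,-0.2,0,0,0,0,1],[-0.7,-0.2,0,0,0,0,1],[-0.7,-0.2,0,0,0,0,1],[-0.7,-0.2,0,0,0,0,1],[-0.7,-0.2,0,0,0,0.8,1],[-0.7,-0.2,0,0,0,0.8,1],[-0.7,-0.2,0,0,0,0.8,1],[-0.7,-0.2,0,0,0,0.8,1],[0,0,0,0,0,0,1]]]' 20
cat >> h.py <<'E'
from scipy.spatial.transform import Rotation as Ro
H=np.array([.680,.405]); 
def st(p=True):
    o=arm.observe(); R=Ro.from_rotvec(o["ee_rot"]).as_matrix()
    yaw=np.degrees(np.arctan2(R[1,0],R[0,0]))
    if p: print("t",o["clock"],"pos",o["position"].round(4),"yawx",yaw.round(1),"z",R[:,2].round(3),"F",o["force"].round(1),"w",round(o["width"],3))
    return o,R
def to(p,yaw=None):
    o,R=st(); d=R.T@(np.array(p)-o["position"]); print("units",(d/.04).round(2))
    if yaw is not None:
        Rt=np.array([[np.cos(yaw),np.sin(yaw),0],[np.sin(yaw),-np.cos(yaw),0],[0,0,-1]])
        print("turn units",(Ro.from_matrix(R.T@Rt).as_rotvec()/.08).round(2))
E
python3 - <<'E'
from h import *
n=np.array([.769,-.640]);d=np.array([-.640,-.769])
p=H+.15*d+.05*n; to([*p,.140],np.arctan2(.64,-.769))
E
```

```text
clock: 1.77
position: [0.6113, 0.248, 0.2487]
ee_rot: [1.077, 2.947, -0.005]
force: [-0.2, -0.3, -0.3]
width: 0.003
t 1.7667 pos [0.6113 0.248  0.2487] yawx 139.8 z [ 0.003 -0.004 -1.   ] F [-0.2 -0.3 -0.3] w 0.003
units [-0.05  0.37  2.72]
turn units [-0.02  0.06 -0.09]
```

```bash
python3 -m pendant '[[[0,0.1,0.7,0,0,0,1],[0,0.1,0.7,0,0,0,1],[0,0.1,0.7,0,0,0,1],[0,0.1,0.6,0,0,0,1],[0,0,0,0,0,0,1]]]'
python3 - <<'E'
from h import *
st(); s=arm.get_image("side"); cv2.imwrite("pics/s1.png",s["img"][:,:,::-1])
E
```

```text
clock: 2.18
position: [0.6146, 0.2674, 0.1354]
ee_rot: [-1.057, -2.952, 0.009]
force: [-1.1, -0.2, -0.8]
width: 0.005
t 2.1833 pos [0.6146 0.2674 0.1354] yawx 140.6 z [-0.007 -0.003 -1.   ] F [-1.1 -0.2 -0.8] w 0.005
```

View pics/s1.png

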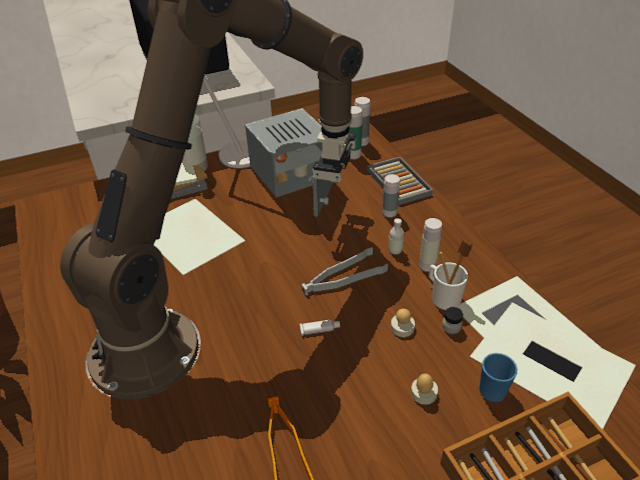

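The side view shows the closed gripper, at about (322,190), beside the open door's outer face and clear of the can at (390,195). I'll push along the arc.

```bash
python3 -m pendant '[[[0.3,0,0,0,0,0,1],[0.3,0,0,0,0,0,1],[0.3,0,0,0,0,1,1],[0.3,0,0,0,0,1,1],[0.3,0,0,0,0,1,1],[0.3,0,0,0,0,1,1],[0.3,0,0,0,0,1,1],[0,0,0,0,0,0,1]]]'
python3 - <<'E'
from h import *
o,R=st(); x=R[:2,0]; y=R[:2,1]; q=o["position"][:2]-H; print("along",-q@y,"out",-q@x)
E
```

```text
clock: 2.9
position: [0.557, 0.3322, 0.1427]
ee_rot: [-1.625, -2.687, -0.005]
force: [-0.9, 0.8, -0.4]
width: -0.001
t 2.9 pos [0.557  0.3322 0.1427] yawx 117.7 z [ 0.001  0.004 -1.   ] F [-0.9  0.8 -0.4] w -0.001
along 0.14270564481861217 out 0.0073241783912882585
```

```bash
python3 -m pendant '[[[0.3,0,0,0,0,1,1],[0.3,-0.05,0,0,0,1,1],[0.25,-0.05,0,0,0,1,1],[0.25,-0.05,0,0,0,1,1],[0,0,0,0,0,0,1]]]'
python3 - <<'E'
from h import *
o,R=st(); x=R[:2,0]; y=R[:2,1]; q=o["position"][:2]-H; print("along",-q@y,"out",-q@x)
X=np.array([-.082,.997]); print("out of shut plane",-q@X)
t=arm.get_image("top"); cv2.imwrite("pics/t2.png",cv2.resize(t["img"][150:290,80:270],None,fx=4,fy=4,interpolation=2)[:,:,::-1])
E
```

```text
clock: 3.32
position: [0.5367, 0.3698, 0.142]
ee_rot: [-2.031, -2.395, -0.004]
force: [0.1, 0.5, 0.1]
width: 0.003
t 3.3167 pos [0.5367 0.3698 0.142 ] yawx 99.4 z [ 0.001  0.003 -1.   ] F [0.1 0.5 0.1] w 0.003
along 0.14710161782658196 out 0.011341909835986718
out of shut plane 0.023380818950644512
```

View pics/t2.png

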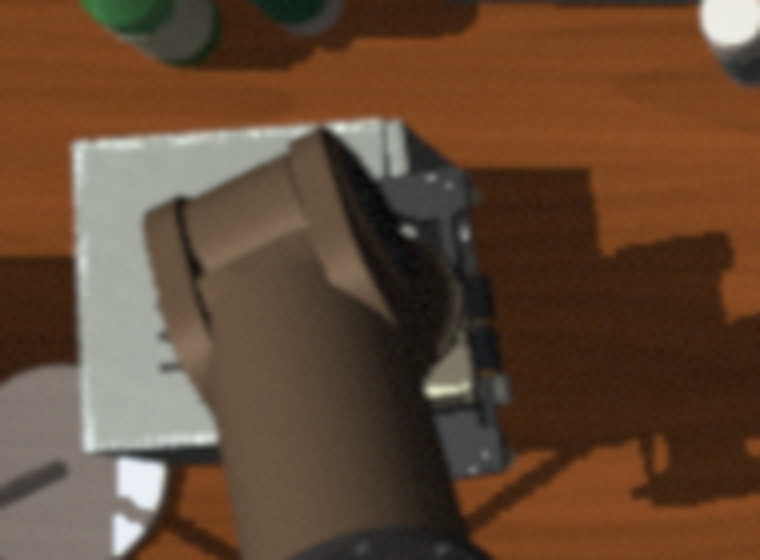

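The top view shows the door nearly closed under the gripper, at about (450,300) in the crop. I'll press on through the catch in small steps.

```bash
python3 -m pendant '[[[0.1,0,0,0,0,0.5,1],[0.1,0,0,0,0,0.5,1],[0.1,0,0,0,0,0,1],[0.05,0,0,0,0,0,1]]]'
python3 -m pendant '[[[0.05,0,0,0,0,0,1]]]'
python3 -m pendant '[[[0.05,0,0,0,0,0,1]]]'
python3 -c "
from h import *
o,R=st();q=o['position'][:2]-H;print(-q@np.array([-.082,.997]))"
```

```text
clock: 3.7
position: [0.5369, 0.3772, 0.1414]
ee_rot: [2.125, 2.312, -0.004]
force: [-1.9, -3.4, 2.4]
width: 0.003
clock: 3.78
position: [0.5367, 0.3803, 0.1414]
ee_rot: [2.125, 2.313, -0.002]
force: [-0.8, -2.4, 0.6]
width: 0.006
clock: 3.87
position: [0.5365, 0.3835, 0.1413]
ee_rot: [2.126, 2.313, 0.0]
force: [-0.1, -1.1, 0.7]
width: 0.006
t 3.8667 pos [0.5365 0.3835 0.1413] yawx 94.8 z [ 0. -0. -1.] F [-0.1 -1.1  0.7] w 0.006
0.00965486411100587
```

```bash
python3 -m pendant '[[[0.05,0,0,0,0,0,1]]]'
python3 -m pendant '[[[0.05,0,0,0,0,0,1],[0,0,0,0,0,0,1]]]'
python3 -c "
from h import *
o,R=st();q=o['position'][:2]-H;print(-q@np.array([-.082,.997]))"
```

```text
clock: 3.95
position: [0.5364, 0.3844, 0.1413]
ee_rot: [2.127, 2.31, -0.002]
force: [-3.1, -12.1, 8.7]
width: 0.0
clock: 4.12
position: [0.5364, 0.3844, 0.1412]
ee_rot: [2.128, 2.308, -0.006]
force: [-4.1, -13.5, 9.0]
width: -0.0
t 4.1167 pos [0.5364 0.3844 0.1412] yawx 94.6 z [-0.001 -0.005 -1.   ] F [ -4.1 -13.5   9. ] w -0.0
0.00872473850682795
```

The force now rises to a hard stop with the finger at the shut plane (9 mm, which is half a finger). I'll retreat, check the door, and head for the tongs.

```bash
python3 -m pendant '[[[-0.3,0,0,0,0,0,1],[-0.6,0,0,0,0,0,1],[-0.6,0,0,0,0,0,1],[-0.6,0,-0.8,0,0,0,1],[-0.7,-0.1,-0.8,0,0,0,0],[-0.7,-0.1,-0.8,0,0,0,0],[-0.7,-0.1,0,0,0,0,0],[-0.7,-0.1,0,0,0,0,0],[-0.7,-0.1,0,0,0,0,0],[-0.7,-0.1,0,0,0,0,0],[-0.7,-0.1,0,0,0,0,0],[-0.7,-0.1,0,0,0,0,0],[-0.7,-0.1,0,0,0,0,0],[-0.7,-0.1,0,0,0,0,0],[0,0,0,0,0,0,0]]]' 20
python3 - <<'E'
from h import *
to([.518,.017,.2],np.radians(4.6)); print(arm.observe()["joints"].round(2))
t=arm.get_image("top"); cv2.imwrite("pics/t3.png",cv2.resize(t["img"][150:290,80:270],None,fx=4,fy=4,interpolation=2)[:,:,::-1])
T=pts(t); m=np.zeros((480,640),bool); m[165:285,178:250]=1; m&=(T[...,2]>.1); print(m.sum(), T[m][:,1].min())
E
```

```text
clock: 5.37
position: [0.5256, 0.0172, 0.236]
ee_rot: [2.134, 2.302, 0.0]
force: [-0.5, -0.1, -0.2]
width: 0.751
t 5.3667 pos [0.5256 0.0172 0.236 ] yawx 94.4 z [ 0.002 -0.002 -1.   ] F [-0.5 -0.1 -0.2] w 0.751
units [ 0.01 -0.19  0.9 ]
turn units [ 0.04 -0.   19.58]
[-0.53  0.3   0.51  1.86 -0.17  1.02  0.12]
780 0.3878869404110957
```

View pics/t3.png

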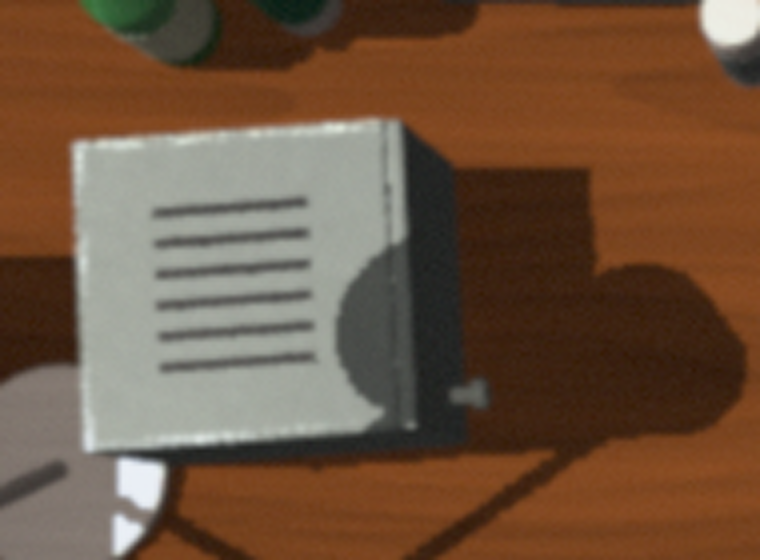

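The door lies flush with the cabinet front: its strip at (390–410, 120–430) is parallel and only the knob sticks out, and the outer-face edge at y=0.388 matches the shut plane. Now I'll turn the gripper to the tongs.

```bash
python3 -m pendant '[[[0,-0.1,0,0,0,0.98,0],[0,-0.1,0,0,0,0.98,0],[0,0,0,0,0,0.98,0],[0,0,0,0,0,0.98,0],[0,0,0,0,0,0.98,0],[0,0,0,0,0,0.98,0],[0,0,0,0,0,0.98,0],[0,0,0,0,0,0.98,0],[0,0,0,0,0,0.98,0],[0,0,0,0,0,0.98,0],[0,0,0,0,0,0.98,0],[0,0,0,0,0,0.98,0],[0,0,0,0,0,0.98,0],[0,0,0,0,0,0.98,0],[0,0,0,0,0,0.98,0],[0,0,0,0,0,0.98,0],[0,0,0,0,0,0.98,0],[0,0,0,0,0,0.98,0],[0,0,0,0,0,0.98,0],[0,0,0,0,0,0.98,0]]]'
python3 - <<'E'
from h import *
to([.518,.017,.012],np.radians(4.6)); print(arm.observe()["joints"].round(2))
d=arm.get_image("wrist"); cv2.imwrite("pics/w3.png",d["img"][:,:,::-1])
E
```

```text
clock: 7.08
position: [0.5181, 0.0247, 0.2353]
ee_rot: [-3.138, -0.131, -0.001]
force: [0.3, -0.5, -0.5]
width: 0.997
t 7.0833 pos [0.5181 0.0247 0.2353] yawx 4.8 z [ 0.001  0.001 -1.   ] F [ 0.3 -0.5 -0.5] w 0.997
units [-0.02  0.2   5.58]
turn units [-0.01 -0.01  0.04]
[-0.81  0.35  0.87  1.9  -0.31  1.04 -1.29]
```

View pics/w3.png

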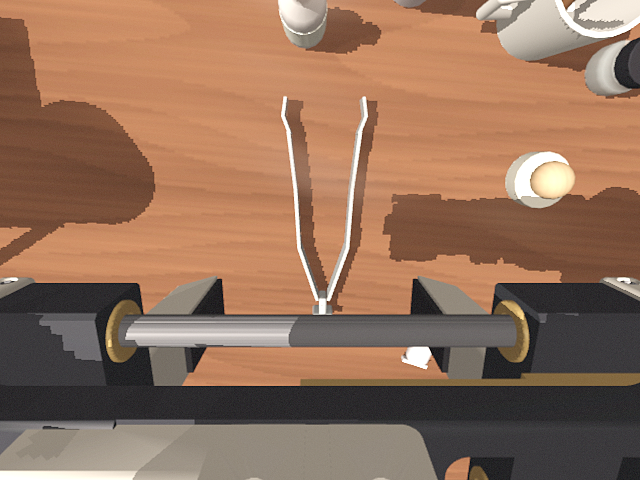

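The wrist view shows the tongs at tips (285,98) and (364,98), elbows (302,247) and (347,247), and hinge (322,310), aligned with the jaws. The egg or ball at (550,180) is the ball. I'll refine the tongs pose from this view.

Run:
```python
from h import *
d=arm.get_image("wrist")
im=d["img"]; g=im.min(2); m=(g>150)
P={}
for n,(u,v) in dict(tl=(285,98),tr=(364,98),el=(301,247),er=(347,247),hinge=(322,310)).items():
    p=w(d,u,v,.024); P[n]=p; print(n,p.round(4), g[v,u-4:u+5])
mid=(P['tl']+P['tr'])/2; em=(P['el']+P['er'])/2; print(mid,em, np.degrees(np.arctan2(*(mid-em)[1::-1])), np.degrees(np.arctan2(*(mid-P['hinge'])[1::-1])))
ax=(mid-P['hinge'])[:2]; ax/=np.linalg.norm(ax)
print("origin est",mid[:2]-.116*ax, "len",np.linalg.norm(mid-P['hinge']), 'tip width',np.linalg.norm(P['tl']-P['tr']))
e=arm.get_image("top")
hs=cv2.cvtColor(e["img"],cv2.COLOR_RGB2HSV)
```

```text
tl [0.6285 0.0639 0.024 ] [ 92 132 243 255 240 147  90 103 101]
tr [ 0.6341 -0.009   0.024 ] [140 179 247 255 247 167  79  97  99]
el [0.4863 0.0397 0.024 ] [201 255 255 234 136  94  79  56  53]
er [ 0.49   -0.0077  0.024 ] [183 182 187 245 255 253 190  26  58]
hinge [0.4168 0.0122 0.024 ] [114 224 255 255 255 255 255 241 171]
[0.63128698 0.02744658 0.024     ] [0.48816396 0.01598243 0.024     ] 4.579614327703757 4.061293385296919
origin est [0.51557827 0.01923104] len 0.21500038820054856 tip width 0.07305490628076625
```

```bash
python3 -m pendant '[[[0,0.17,0.8,0,0,0,0],[0,0,0.8,0,0,0,0],[0,0,0.8,0,0,0,0],[0,0,0.8,0,0,0,0],[0,0,0.8,0,0,0,0],[0,0,0.8,0,0,0,0],[0,0,0.2,0,0,0,0],[0,0,0,0,0,0,0]]]' 20
python3 -c "
from h import *
to([.517,.018,.025],np.radians(4.6))"
```

```text
clock: 7.9
position: [0.517, 0.0169, 0.0336]
ee_rot: [3.139, 0.136, -0.006]
force: [0.8, -0.4, -0.3]
width: 1.002
t 7.9 pos [0.517  0.0169 0.0336] yawx 5.0 z [-0.004 -0.    -1.   ] F [ 0.8 -0.4 -0.3] w 1.002
units [ 0.   -0.03  0.21]
turn units [-0.    0.05  0.08]
```

```bash
python3 -m pendant '[[[0,0,0.2,0,0,0,0.1],[0,0,0,0,0,0,0.3],[0,0,0,0,0,0,0.4],[0,0,0,0,0,0,0.46],[0,0,0,0,0,0,0.46],[0,0,0,0,0,0,0.46],[0,0,0,0,0,0,0.46],[0,0,0,0,0,0,0.46],[0,0,0,0,0,0,0.46]]]' 25
python3 - <<'E'
from h import *
o,R=st(); print(o["width"]*92)
d=arm.get_image("wrist"); cv2.imwrite("pics/w4.png",d["img"][:,:,::-1])
E
```

```text
clock: 8.65
position: [0.5192, 0.0173, 0.0279]
ee_rot: [-3.138, -0.134, -0.003]
force: [0.3, 1.1, 6.4]
width: 0.541
t 8.65 pos [0.5192 0.0173 0.0279] yawx 4.9 z [ 0.002  0.001 -1.   ] F [0.3 1.1 6.4] w 0.541
49.737293575944136
```

View pics/w4.png

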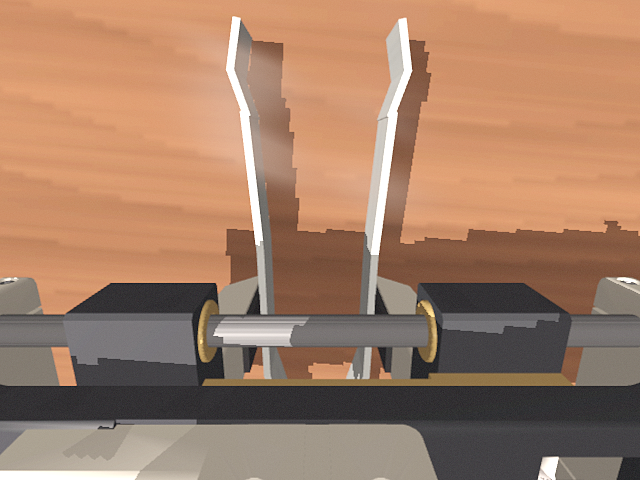

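The jaws hold the tongs at 49.7 mm. The tips at (232,70) and (408,70) sit symmetrically about the centre line. I'll lift and check.

```bash
python3 -m pendant '[[[0,0,-0.3,0,0,0,0.46],[0,0,-0.6,0,0,0,0.46],[0,0,-0.8,0,0,0,0.46],[0,0,-0.8,0,0,0,0.46],[0,0,-0.6,0,0,0,0.46],[0,0,0,0,0,0,0.46]]]'
python3 - <<'E'
from h import *
o,R=st(); print(o["width"]*92,o["joints"].round(2))
d=arm.get_image("wrist"); cv2.imwrite("pics/w5.png",d["img"][:,:,::-1])
P=pts(d)
for u,v in [(232,70),(408,70),(236,25),(403,25),(250,118),(386,118)]:
    p=P[v,u]; print(u,v,p.round(4),"tool",(R.T@(p-o["position"])).round(4))
E
```

```text
clock: 9.2
position: [0.5205, 0.0161, 0.1559]
ee_rot: [-3.138, -0.132, -0.01]
force: [0.3, -0.3, -1.2]
width: 0.54
t 9.2 pos [0.5205 0.0161 0.1559] yawx 4.8 z [ 0.006  0.001 -1.   ] F [ 0.3 -0.3 -1.2] w 0.54
49.6351551937952 [-0.72  0.45  0.81  1.99 -0.43  0.87 -1.17]
232 70 [0.6152 0.0556 0.1534] tool [ 0.0977 -0.0314  0.0031]
408 70 [ 0.6208 -0.0085  0.152 ] tool [0.0979 0.033  0.0045]
236 25 [0.63   0.0546 0.153 ] tool [ 0.1123 -0.0291  0.0036]
403 25 [ 0.6349 -0.0044  0.153 ] tool [0.1123 0.03   0.0036]
250 118 [0.5994 0.0491 0.1503] tool [ 0.0814 -0.0262  0.0062]
386 118 [ 0.6039 -0.0034  0.1482] tool [0.0815 0.0265 0.0082]
```

View pics/w5.png

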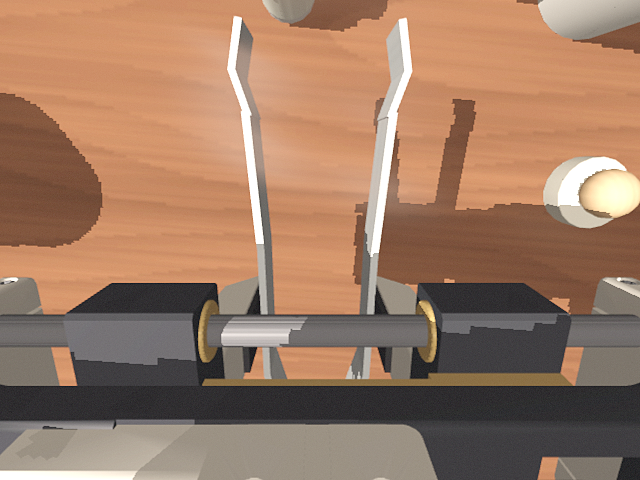

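The tongs are lifted and level: tip tops at tool (0.098, ±0.032, 0.0035), so their centre is at tool (0.098, 0.001, 0.0155). Now I'll measure the egg precisely across two views.

```bash
cat > egg.py <<'E'
from h import *
def egg(show=None):
    out={}
    for n,(u0,u1,v0,v1) in dict(top=(440,505,215,275),side=(395,455,355,415)).items():
        d=arm.get_image(n); hs=cv2.cvtColor(d["img"],cv2.COLOR_RGB2HSV)
        im=d["img"].astype(int)
        m=np.zeros((480,640),np.uint8)
        sub=((hs[...,2]>110)&(hs[...,1]>70)&(hs[...,0]>11)&(hs[...,0]<28))
        m[v0:v1,u0:u1]=sub[v0:v1,u0:u1]
        m=cv2.morphologyEx(m,cv2.MORPH_OPEN,np.ones((3,3),np.uint8))
        nl,lab,stt,cen=cv2.connectedComponentsWithStats(m); i=1+np.argmax(stt[1:,4]); out[n]=(d,stt[i],cen[i])
        vis=d["img"].copy(); vis[lab==i]=[255,0,0]
        if show: cv2.imwrite(f"pics/{show}_{n}.png",cv2.resize(np.hstack([vis[v0:v1,u0:u1],d["img"][v0:v1,u0:u1]]),None,fx=6,fy=6,interpolation=0)[:,:,::-1])
    return out
if __name__=="__main__":
    o=egg("eg"); 
    rays=[]
    for n,(d,s,c) in o.items():
        print(n,s,c,w(d,*c,.045)); R,t=np.array(d["R"]),np.array(d["t"]); rays.append((-R.T@t, R.T@np.linalg.inv(d["K"])@[*c,1]))
    A=np.array([rays[0][1],-rays[1][1]]).T; x=np.linalg.lstsq(A,rays[1][0]-rays[0][0],rcond=None)[0]
    a=rays[0][0]+x[0]*rays[0][1];b=rays[1][0]+x[1]*rays[1][1]; print("tri",(a+b)/2,"gap",np.linalg.norm(a-b))
E
python3 egg.py
python3 - <<'E'
import cv2
a=cv2.imread("pics/eg_top.png");b=cv2.imread("pics/eg_side.png")
import numpy as np
b=cv2.resize(b,(a.shape[1],360)); cv2.imwrite("pics/eg.png",cv2.resize(np.vstack([a,b]),(640,600)))
E
```

```text
top [ 440  215   65   29 1370] [474.08540146 227.18832117] [ 0.57555022 -0.3755085   0.045     ]
side [ 417  355   38   60 1555] [439.40450161 378.99549839] [ 0.55497355 -0.38030808  0.045     ]
tri [ 0.56968164 -0.375365    0.03178566] gap 0.016560062300503782
```

View pics/eg.png

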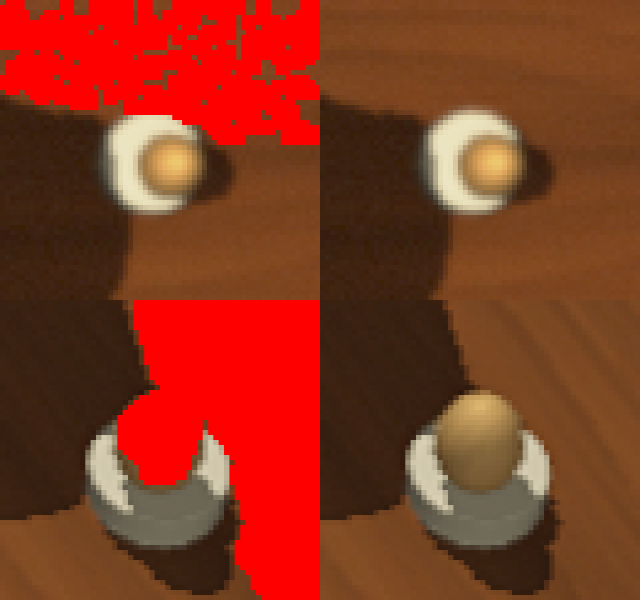

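The colour mask leaked onto sunlit wood (the red area). By eye the egg is at about (475,248) in top and (425,383) in side. I'll use the green channel instead.

```bash
python3 - <<'E'
s=open('egg.py').read()
s=s.replace("sub=((hs[...,2]>110)&(hs[...,1]>70)&(hs[...,0]>11)&(hs[...,0]<28))","sub=((im[...,1]>85)&(im[...,0]-im[...,2]>45))")
open('egg.py','w').write(s)
E
python3 egg.py
python3 - <<'E'
import cv2
a=cv2.imread("pics/eg_top.png");b=cv2.imread("pics/eg_side.png")
import numpy as np
b=cv2.resize(b,(a.shape[1],360)); cv2.imwrite("pics/eg2.png",cv2.resize(np.vstack([a,b]),(640,600)))
E
```

```text
top [467 236  14  21 211] [473.16587678 246.21800948] [ 0.52329177 -0.37216495  0.045     ]
side [417 373  15  19 215] [424.41860465 381.7255814 ] [ 0.52292159 -0.37276039  0.045     ]
tri [ 0.52332351 -0.37234968  0.04422295] gap 0.00010108470001849496
```

View pics/eg2.png

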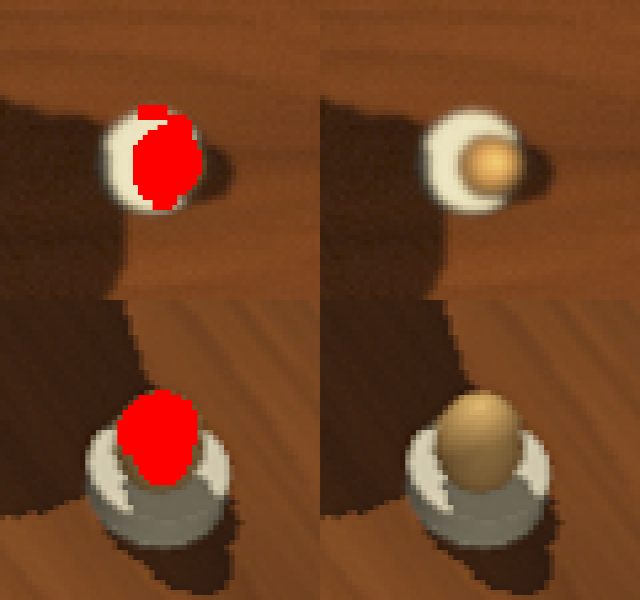

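The side mask now covers just the egg, at (424,382); the top mask includes a little of the block rim. The egg is at about (0.521, -0.374). I'll move to a standoff 165 mm short of it along yaw -36° and refine from the wrist.

```bash
python3 -m pendant '[[[-0.33,0.58,0,0,0,0,0.46],[-0.33,0.58,0,0,0,0,0.46],[-0.33,0.58,0,0,0,0,0.46],[-0.33,0.58,0,0,0,0,0.46],[-0.33,0.58,0,0,0,0,0.46],[-0.33,0.58,0,0,0,0,0.46],[-0.33,0.58,0,0,0,0,0.46],[-0.33,0.58,0,0,0,0,0.46],[-0.33,0.58,0,0,0,0,0.46],[-0.33,0.58,0,0,0,0,0.46],[-0.33,0.58,0,0,0,0,0.46],[-0.33,0.58,0,0,0,0,0.46],[0,0,0,0,0,0,0.46]]]'
python3 -m pendant '[[[0,0,0,0,0,0.8,0.46],[0,0,0,0,0,0.8,0.46],[0,0,0,0,0,0.8,0.46],[0,0,0,0,0,0.8,0.46],[0,0,0,0,0,0.8,0.46],[0,0,0,0,0,0.8,0.46],[0,0,0,0,0,0.8,0.46],[0,0,0,0,0,0.8,0.46],[0,0,0,0,0,0.8,0.46],[0,0,0,0,0,0.8,0.46],[0,0,0,0,0,0.8,0.46],[0,0,0,0,0,0,0.46]]]'
python3 - <<'E'
from h import *
o,R=st(); print(o["width"]*92,o["joints"].round(2))
d=arm.get_image("wrist"); cv2.imwrite("pics/w6.png",d["img"][:,:,::-1])
E
```

```text
clock: 10.53
position: [0.3807, -0.2787, 0.1509]
ee_rot: [3.137, 0.122, -0.003]
force: [-0.8, -0.4, -1.1]
width: 0.542
clock: 11.53
position: [0.3836, -0.2734, 0.1503]
ee_rot: [2.991, -0.962, -0.003]
force: [0.2, 0.2, -0.5]
width: 0.546
t 11.5333 pos [ 0.3836 -0.2734  0.1503] yawx -35.7 z [-0.002  0.    -1.   ] F [ 0.2  0.2 -0.5] w 0.546
50.19885037382055 [-0.25  0.46  1.03  2.11 -0.52  0.86 -1.1 ]
```

View pics/w6.png

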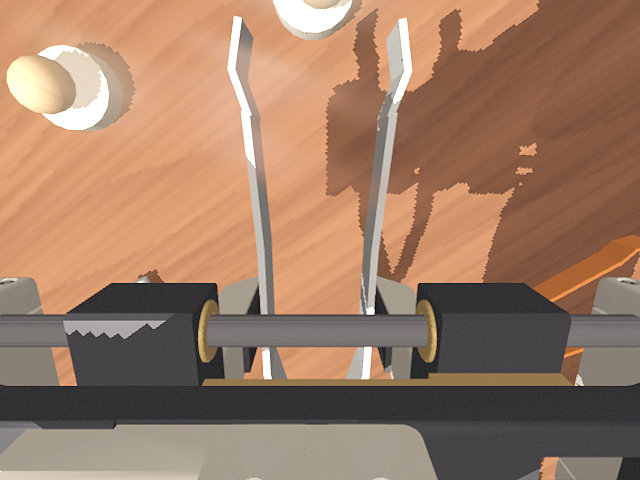

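The wrist view shows the egg on its block at the top edge, about (322,0), between the tips at (236,60) and (405,60). The ball is well off at (40,85).

Run:
```python
from h import *
d=arm.get_image("wrist"); o,R=st()
def pr(p):
    c=np.array(d["R"])@p+np.array(d["t"]); q=d["K"]@c; return (q[:2]/q[2]).round(1)
for p in [(.520,-.375,.03),(.520,-.375,.041),(.5225,-.3725,.041)]: print(p,pr(np.array(p)))
c=d["img"][0:45,260:380]; cv2.imwrite("pics/c6.png",cv2.resize(c,None,fx=6,fy=6,interpolation=2)[:,:,::-1])
t=arm.get_image("top"); cv2.imwrite("pics/t6.png",cv2.resize(t["img"][200:360,370:530],None,fx=3.7,fy=3.7,interpolation=2)[:,:,::-1])
```

```text
t 11.6333 pos [ 0.3837 -0.2737  0.1505] yawx -35.4 z [-0.002  0.    -1.   ] F [-0.  -0.9 -1.1] w 0.539
(0.52, -0.375, 0.03) [323.  -18.6]
(0.52, -0.375, 0.041) [323.3 -26.8]
(0.5225, -0.3725, 0.041) [317.5 -27.9]
```

View pics/c6.png

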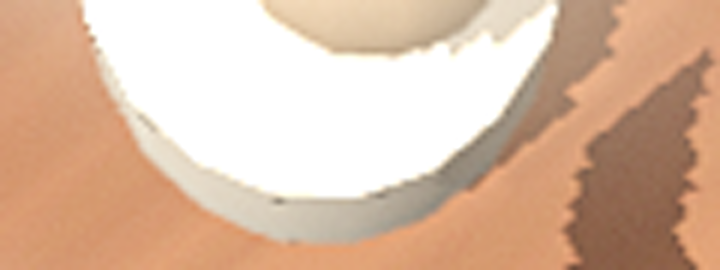

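View pics/t6.png

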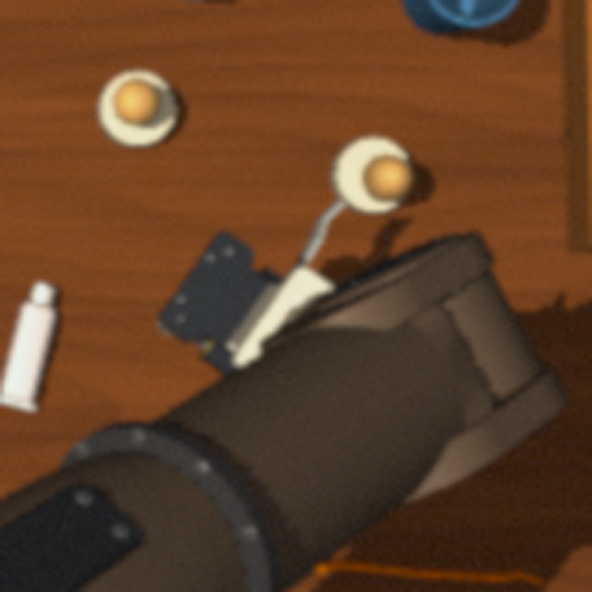

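The near edge of the egg is at u≈322, matching the prediction of 323 for (0.520, -0.375). In the top view the path from the tongs (320,220 in the crop) to the egg (388,178) is free. I'll descend.

```bash
python3 -m pendant '[[[0,0,0.5,0,0,0,0.46],[0,0,0.5,0,0,0,0.46],[0,0,0.5,0,0,0,0.46],[0,0,0.5,0,0,0,0.46],[0,0,0.3,0,0,0,0.46],[0,0,0,0,0,0,0.46]]]'
python3 - <<'E'
from h import *
o,R=st(); e=np.array([.520,-.375,.041])
print(((R.T@(e-o["position"])-[.098,.0006,.0155])/.04).round(3), "egg in tool",R.T@(e-o["position"]))
s=arm.get_image("side"); cv2.imwrite("pics/s7.png",cv2.resize(s["img"][280:440,300:500],None,fx=4,fy=4-.25,interpolation=2)[:,:,::-1])
E
```

```text
clock: 12.18
position: [0.3828, -0.2732, 0.0572]
ee_rot: [-2.992, 0.955, 0.006]
force: [-0.6, 0.0, -0.3]
width: 0.545
t 12.1833 pos [ 0.3828 -0.2732  0.0572] yawx -35.4 z [-0.003  0.002 -1.   ] F [-0.6  0.  -0.3] w 0.545
[1.821 0.073 0.002] egg in tool [0.17085854 0.00350679 0.01559134]
```

View pics/s7.png

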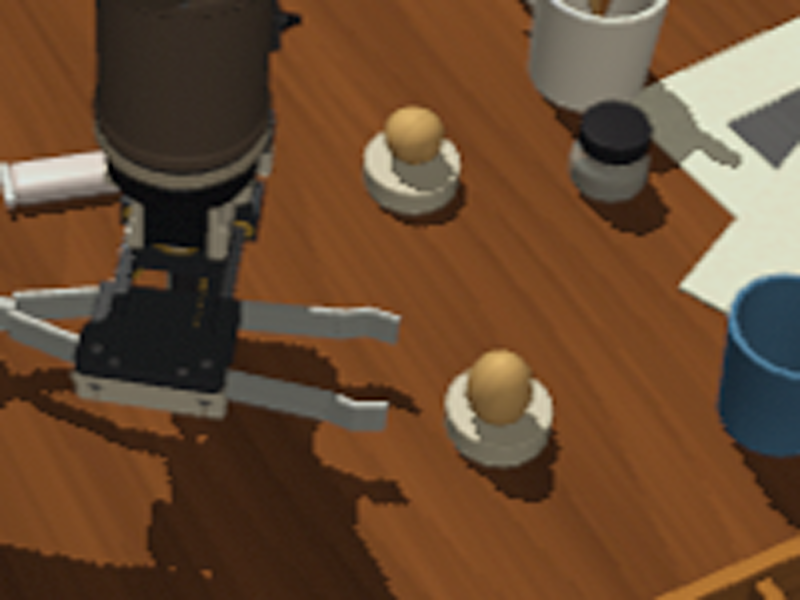

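The side crop shows both tips, (390,328) and (375,415), level and pointing at the egg (500,388) with room on both sides. I'll advance halfway and check from the wrist.

```bash
python3 -m pendant '[[[0.2,0.07,0,0,0,0,0.46],[0.2,0,0,0,0,0,0.46],[0.2,0,0,0,0,0,0.46],[0.2,0,0,0,0,0,0.46],[0,0,0,0,0,0,0.46]]]'
python3 - <<'E'
from h import *
o,R=st(); e=np.array([.520,-.375,.041])
print(((R.T@(e-o["position"])-[.098,.0006,.0155])/.04).round(3))
d=arm.get_image("wrist"); cv2.imwrite("pics/w8.png",d["img"][:300,:,::-1])
E
```

```text
clock: 12.65
position: [0.4108, -0.2964, 0.0598]
ee_rot: [2.991, -0.955, 0.004]
force: [0.1, -0.6, -0.6]
width: 0.54
t 12.65 pos [ 0.4108 -0.2964  0.0598] yawx -35.4 z [ 0.002 -0.002 -1.   ] F [ 0.1 -0.6 -0.6] w 0.54
[0.912 0.004 0.092]
```

View pics/w8.png

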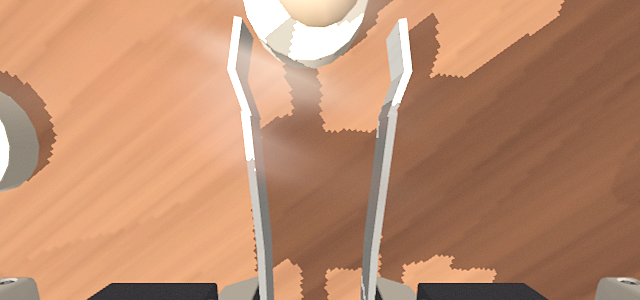

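The egg (bottom edge near (318,25)) is centred between the tips at (237,40) and (403,40). I'll advance the rest.

```bash
python3 -m pendant '[[[0.2,0,0.05,0,0,0,0.46],[0.2,0,0,0,0,0,0.46],[0.2,0,0,0,0,0,0.46],[0.2,0,0,0,0,0,0.46],[0.1,0,0,0,0,0,0.46],[0,0,0,0,0,0,0.46]]]'
python3 - <<'E'
from h import *
o,R=st(); e=np.array([.520,-.375,.041])
print(((R.T@(e-o["position"])-[.098,.0006,.0155])/.04).round(3))
d=arm.get_image("wrist"); cv2.imwrite("pics/w9.png",d["img"][:300,:,::-1])
s=arm.get_image("side"); cv2.imwrite("pics/s9.png",cv2.resize(s["img"][330:430,360:480],None,fx=6,fy=6,interpolation=2)[:,:,::-1])
E
```

```text
clock: 13.2
position: [0.4388, -0.3166, 0.0572]
ee_rot: [2.992, -0.956, 0.001]
force: [-0.6, -0.5, -0.4]
width: 0.542
t 13.2 pos [ 0.4388 -0.3166  0.0572] yawx -35.5 z [ 0.    -0.001 -1.   ] F [-0.6 -0.5 -0.4] w 0.542
[ 0.05  -0.004  0.019]
```

View pics/w9.png

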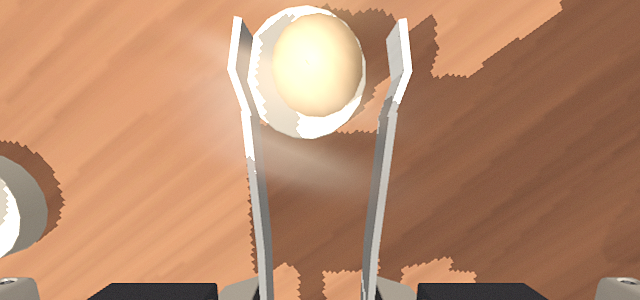

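View pics/s9.png

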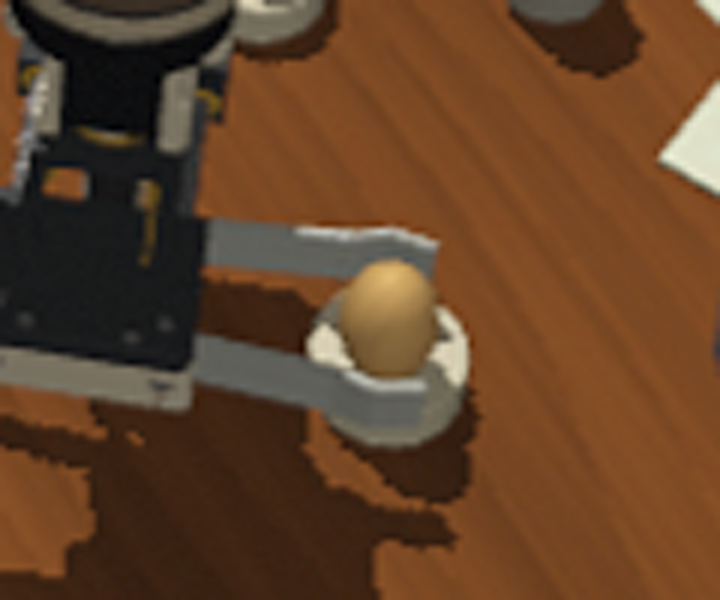

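The wrist view shows the egg (272–363, centre (318,65)) midway between the tip plates (250 and 390), and the side view agrees. I'll close gently.

```bash
python3 -m pendant '[[[0.03,0,0,0,0,0,0.49],[0,0,0,0,0,0,0.51],[0,0,0,0,0,0,0.53],[0,0,0,0,0,0,0.55],[0,0,0,0,0,0,0.57],[0,0,0,0,0,0,0.59],[0,0,0,0,0,0,0.62],[0,0,0,0,0,0,0.66],[0,0,0,0,0,0,0.7],[0,0,0,0,0,0,0.7],[0,0,0,0,0,0,0.7],[0,0,0,0,0,0,0.7]]]' 26
python3 - <<'E'
from h import *
o,R=st(); print(o["width"]*92)
d=arm.get_image("wrist"); cv2.imwrite("pics/w10.png",d["img"][:300,:,::-1])
s=arm.get_image("side"); cv2.imwrite("pics/s10.png",cv2.resize(s["img"][330:430,360:480],None,fx=6,fy=6,interpolation=2)[:,:,::-1])
E
```

```text
clock: 14.3
position: [0.4388, -0.3164, 0.0571]
ee_rot: [-2.992, 0.957, -0.0]
force: [0.6, 0.8, -1.2]
width: 0.411
t 14.3 pos [ 0.4388 -0.3164  0.0571] yawx -35.5 z [ 0.  0. -1.] F [ 0.6  0.8 -1.2] w 0.411
37.857558306991294
```

View pics/w10.png

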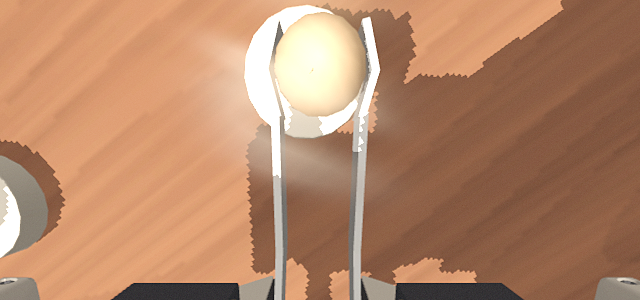

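View pics/s10.png

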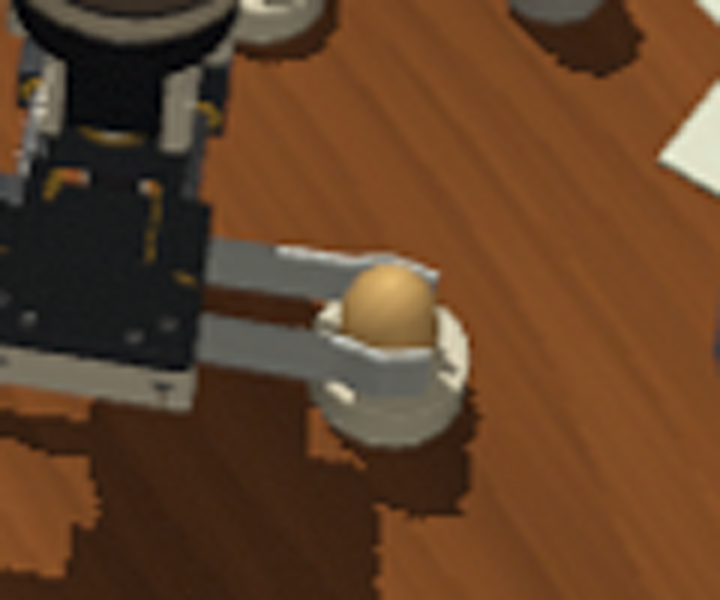

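The jaws stopped at 37.9 mm (38 expected on a 36 mm item), and both views show the egg clasped between the tips, upright. I'll lift slowly.

```bash
python3 -m pendant '[[[0,0,-0.1,0,0,0,0.7],[0,0,-0.15,0,0,0,0.7],[0,0,-0.2,0,0,0,0.7],[0,0,-0.2,0,0,0,0.7],[0,0,-0.2,0,0,0,0.7],[0,0,0,0,0,0,0.7]]]'
python3 - <<'E'
from h import *
o,R=st(); print(o["width"]*92)
s=arm.get_image("side"); cv2.imwrite("pics/s11.png",cv2.resize(s["img"][300:430,340:480],None,fx=5,fy=4.5,interpolation=2)[:,:,::-1])
E
```

```text
clock: 14.9
position: [0.4395, -0.3172, 0.0931]
ee_rot: [2.992, -0.957, 0.004]
force: [0.8, 0.2, -2.1]
width: 0.412
t 14.9 pos [ 0.4395 -0.3172  0.0931] yawx -35.5 z [ 0.002 -0.001 -1.   ] F [ 0.8  0.2 -2.1] w 0.412
37.87982816249458
```

View pics/s11.png

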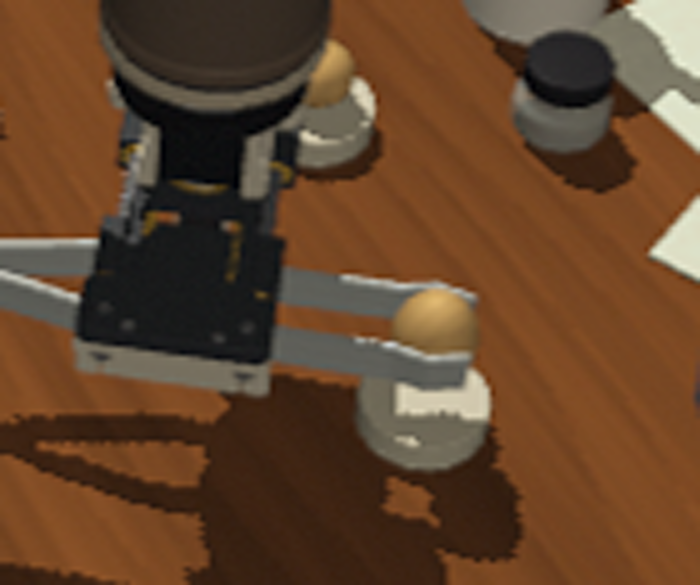

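The egg (435,325) has come off the block, which shows bare beneath it at (435,400). I'll continue to about 12 cm.

```bash
python3 -m pendant '[[[0,0,-0.2,0,0,0,0.7],[0,0,-0.3,0,0,0,0.7],[0,0,-0.3,0,0,0,0.7],[0,0,-0.3,0,0,0,0.7],[0,0,-0.3,0,0,0,0.7],[0,0,-0.3,0,0,0,0.7],[0,0,-0.25,0,0,0,0.7],[0,0,-0.15,0,0,0,0.7],[0,0,-0.1,0,0,0,0.7],[0,0,0,0,0,0,0.7],[0,0,0,0,0,0,0.7],[0,0,0,0,0,0,0.7],[0,0,0,0,0,0,0.7],[0,0,0,0,0,0,0.7],[0,0,0,0,0,0,0.7],[0,0,0,0,0,0,0.7]]]'
python3 - <<'E'
from h import *
o,R=st(); print(o["width"]*92)
s=arm.get_image("side"); cv2.imwrite("pics/s12.png",s["img"][:,:,::-1])
d=arm.get_image("wrist"); cv2.imwrite("pics/w12.png",d["img"][:300,:,::-1])
t=arm.get_image("top"); cv2.imwrite("pics/t12.png",t["img"][:,:,::-1])
E
```

```text
clock: 16.28
position: [0.4386, -0.3165, 0.179]
ee_rot: [2.992, -0.958, -0.001]
force: [-0.5, -0.2, -1.0]
width: 0.413
t 16.2833 pos [ 0.4386 -0.3165  0.179 ] yawx -35.5 z [-0.  0. -1.] F [-0.5 -0.2 -1. ] w 0.413
38.001411415332996
```

View pics/s12.png

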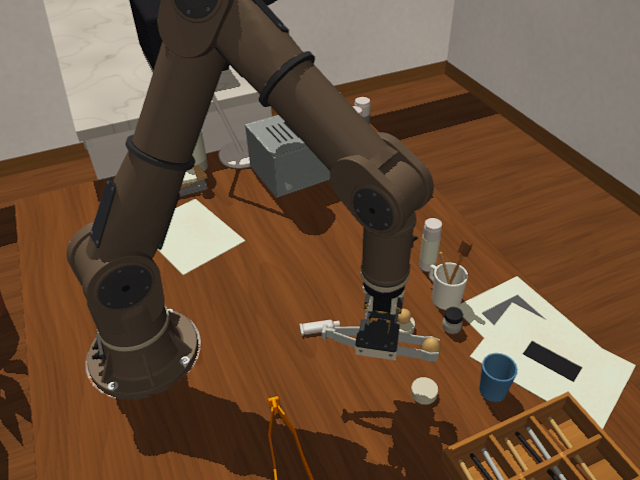

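View pics/w12.png

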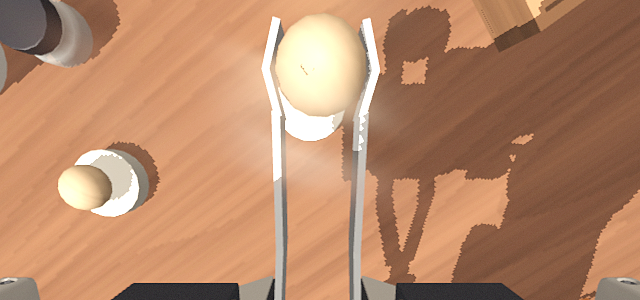

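View pics/t12.png

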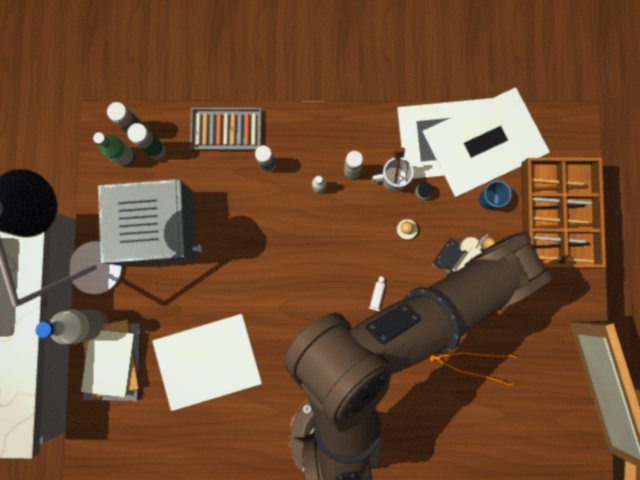

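In the side view the egg is held at (430,345), with its bare block below at (424,391). In the top view the door is shut, with the knob at (197,248), and the ball and bystanders are where they were. The lift is 122 mm and everything is still, so I'll hand in.

```bash
python3 -c "
from cell import arm
print(arm.sign_off(), arm.observe()['clock'])"
```

```text
the job is handed in; nothing more can be done
the job is handed in; nothing more can be done
```

The egg is held in the tongs about 122 mm above where it stood, with the drying cabinet's door shut first. The job is handed in; the clock stood at about 16.3 s of the 64 s allowed.

- **Door:** I pushed it with closed fingers until it met a hard stop at about 14 N. The top view then showed it flush with the cabinet front, with its outer face at y = 0.388, where it should be when shut.
- **Egg:** I gripped the tongs at 50 mm, closed them on the egg at 26 N and lifted. The jaws stopped at 38 mm, as expected on a 36 mm item. In the last side and wrist views the egg was clear of its bare block, and only the tongs were on it.
- **Other things:** The ball, the orange tongs and the bystanders looked unmoved in the last views.

Two checks went off along the way:
- **Colour masks:** The first egg mask leaked onto lit wood, and the second caught some of the block's rim in the top view. I corrected the egg position by eye, and the wrist view agreed with it.
- **Force on gripping the tongs:** I saw an unexplained upward force of about 6 N, probably light contact with the table. It was gone after the lift.

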